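Pour the red beads through the funnel into the jar

TASK

Two small metal scoops stand on the table: lift the one that holds the two red beads and pour both beads through the green funnel into the jar. Then stand the scoop upright on the table again and let go of it.

Things in the scene. Friction and masses are not known exactly. Their poses are not given: they have to be found in the camera images.
- scoop: Metal scoop with the red beads (its twin holds blue ones). Origin: on the underside below the grip; z up, open lip at x=-69 mm, roughly towards the robot. Tray 60 wide, walls 42 high, rear wall x=-19. Floor rises 15 deg, from z=5 at the rear to 18 at the lip: level, beads stay; they roll out past 15 deg of lip-down tilt; 45 empties it. Grip: upright wooden block, 16 (y) x 34 (x), top z=95. 0.15 kg
- bead_1: Red wooden bead, a ball of 18 mm diameter, 10 g, rolls easily; origin at its centre. At the start it lies in the scoop against the rear wall.
- bead_2: The second red bead, the same.
- funnel_jar: Clear narrow jar with a wide green funnel fixed in its mouth, bolted down on a dark round foot of radius 46 mm. Origin: centre of the foot's underside, z up, round about z. Jar: outer radius 26, inner 23, inner floor z = 12, mouth z = 73. Funnel: rim radius 48 (45 inside) at z = 103, a cone of about 45 degrees down to a neck of inner radius 19 at z = 75, which ends at z = 65 mm.
Mind the look-alikes: they are no part of the job. Leave any orange or pink look-alike of the scoop alone.

How it is judged:
By the outcome, as a careful person would: the job done as asked, in the order asked, and still so for the second after the job is handed in, with the robot touching nothing.
It also fails if it takes over 58 s, if anything falls off the work surface, if the arm or the gripper's body presses on something with over 40 N, if the wrist force passes 120 N, or if a joint passes its speed limit or range.

ROBOT

A 7-joint arm with a two-finger parallel gripper is mounted at the origin on the work surface; the furniture and walls round the work are solid. World frame = base frame: x ahead of the robot, y to its left, z up, the work surface at z = 0. Lengths are in mm, angles in rad, forces in N, time in s.
With the tool pointing down it reaches from about 400 to 875 mm from the base axis. Payload 6.5 kg.
Tool frame: the origin (TCP) lies on the centre line of the jaws, within the pads' length; the fingertips stand r.finger_overhang ahead of it and the grasp point (between the pads) lies 8 mm behind it (r.finger_overhang is the distance from the TCP to the fingertips, in mm); z points along the fingers, y is the line along which they close (so a half turn about z gives the same grasp; the last joint's range is limited). The gripper opens to 85 mm and grips with 20 to 120 N. Pads are 22 mm wide; open, the fingers measure 114 mm over their backs; the gripper's body (76 mm by 85 mm) begins 54 mm behind the grasp point. The pads swing forward as they close: fully open they stand 13 mm farther back than shut.
Start: joints at [1.197, 0.536, -0.004, 1.538, 0.003, 1.067, -0.071], TCP at [196.922, -619.445, 242.29] pointing down, gripper open.
Joint ranges: [-2.7, 2.7], [-0.37, 2.16], [-1.27, 1.26], [0.24, 2.4], [-1.31, 4.45], [0.19, 1.91], [-2.76, 2.76]. Speed limits (rad/s): [2.39, 2.39, 3.14, 3.14, 3.14, 3.14, 3.14].

INTERFACE

Orientations are given as a unit quaternion [x, y, z, w].
In Python, from station import sensors, snapshot, camera_info, hand_in, spotter, r gives the robot as it stands.
- The arm moves only by the tool play_rows, never from a script. Its argument "series" is a list of rows, each an object with "linear": the shift along the world's x, y, z in mm, a list of three; "delta_rot": the turn, a rotation vector about the world's x, y, z in degrees, a list of three; "fingers": the opening in per cent of the stroke, from 0 (shut) to 100 (fully open). A call has 1 to 8 rows; each row is the pose to reach, as a shift and turn from the pose commanded when the call began; what a row does not reach only later rows make up. A row lasts 1/12 s, in which the tool goes at most 41.7 mm and 7.16 degrees, less where a joint would pass 70% of its speed; a pose out of reach is approached as far as the arm can. A call with a gripper value outside its range is refused whole. The fingers move at their own pace and stop on an object; the grip force is fixed at half the most. Time passes only in rows, so rows that repeat a pose let the fingers close. It gives the time, the measured TCP pose, the force, the opening and the grip force at its end, in the units of the state.
- sensors.read_state(): the state, without advancing time (a new reading comes with each control period).
- snapshot(name): name is "scene" or "top" or "wrist"; returns (picture, depth): 384x512x3 uint8, blue, green, red; 384x512 float32, mm along the optical axis (not along the pixel's ray), 0 where there is no reading.
- camera_info(name): a dict with "K" (3x3 intrinsics, pixels), "k1" (the pictures are not rectified: a ray, as slopes to the right and down, at radius r is drawn at 1 + k1 r^2 times it, then the intrinsics apply), "R" (3x3) and "t" (3): a world point X has camera coordinates R X + t; the wrist camera has in their place "T_tool_cam" (4x4, takes a point from camera to tool coordinates, whose origin is the TCP and whose axes are the flange's). Camera axes: x right, y down, z forward; pixel columns grow to the right and rows downward; lengths in mm; the calibration is good to about 2 mm. A picture is of the moment at which its call begins: read the wrist's pose just before it. camera_info takes no time and is no camera call.
- hand_in(): hands the job in; it is judged then, once.
Trained networks look in the newest picture that a camera, given by its name, has taken for a name from the list of things; names that differ only in an ending like _2 or _b are one class to them, and where a whole thing is asked for, a point or a joint stands for the part that bears it (a point fixed in the world has none). Each returns a list of dicts, best first, with "p" (0 to 1); they miss things now and then, are a little off and sometimes report something else, mostly with a low value. They report only what shows in the picture. A call takes as long as a camera call. They do not tell look-alikes from the thing itself.
- spotter.cut_out(camera, name): "region" (384x512 bool, what is visible of it) and "at" ([row, column] in pixels, amid what is visible of it).
The state is a dict: "time_s": time; "joint_positions": joint angles; "dq": joint speeds; "tau": joint torques, N m; "eef_pos": TCP position; "ee_rot": TCP orientation; "contact_force": force on the tool from outside, world axes, zero at the start; "torque": the same for the moment, N m; "grip_width": opening from 0.0 (shut) to 1.0 (fully open); "grip_force": force on a finger pad.
Only numpy, scipy, OpenCV 4.12 (cv2) and the standard library are available. Lean on these libraries where they do the work, as an engineer would, in place of code of your own. Each camera call takes 0.05 s, during which the arm holds its last target. There are 200 camera calls.

## Working session

There is one attempt and no reset: what is moved stays moved. The work goes in short steps, Python scripts to look and compute and a tool call to move; the robot and the scene stay as the last step left them, time stands still between calls to the robot, and variables do not carry over. Pictures are saved under pics/ and viewed, at most 10 in all, crops included, and the job is handed in when it is done.

Besides the shell and the picture viewer there is one more tool, called after "Call:" as name(argument=value, ...) on one line, values as JSON. play_rows: Moves the arm, as the interface text tells. Its arguments: {"type":"object","properties":{"series":{"type":"array","items":{"type":"object","properties":{"linear":{"type":"array","items":{"type":"number"}},"delta_rot":{"type":"array","items":{"type":"number"}},"fingers":{"type":"number"}}}}},"required":["series"]}

```bash
mkdir -p pics; ls
cat > h.py <<'E'
import numpy as np,cv2
from scipy.spatial.transform import Rotation as Ro
from station import sensors, snapshot, camera_info, hand_in, spotter, r
def pts(name,depth,mask,st=None):
    c=camera_info(name);K=np.array(c["K"]);k1=c["k1"]
    v,u=np.nonzero(mask&(depth>0));d=depth[v,u]
    p=cv2.undistortPoints(np.stack([u,v],1).astype(float)[:,None],K,np.array([k1,0,0,0.]))[:,0]
    X=np.c_[p*d[:,None],d]
    if "R" in c: return (X-np.array(c["t"]))@np.array(c["R"]),v,u
    T=np.array(c["T_tool_cam"]);X=X@T[:3,:3].T+T[:3,3]
    return Ro.from_quat(st["ee_rot"]).apply(X)+st["eef_pos"],v,u
E
python3 - <<'E'
from h import *
print(sensors.read_state(), r.finger_overhang)
ims=[]
for n in ("scene","top"):
    im,d=snapshot(n);np.savez(f"{n}.npz",im=im,d=d);ims.append(im)
    for o in ("scoop","bead_1","funnel_jar"):
        for x in spotter.cut_out(n,o):
            P,v,u=pts(n,d,x["region"]);
            print(n,o,round(x["p"],2),x["at"],np.median(P,0).round(),P.min(0).round(),P.max(0).round(), np.median(im[x["region"]],0))
cv2.imwrite("pics/a.png",cv2.resize(np.hstack(ims),(800,300)))
cv2.imwrite("pics/top.png",cv2.resize(ims[1],(800,600)))
E
```

```text
pics
{'time_s': 0.0, 'joint_positions': array([ 1.19673731,  0.53718039, -0.00444716,  1.53890475,  0.0025955 ,
        1.06724925, -0.0711799 ]), 'dq': array([ 0.00062138,  0.00050674, -0.00027227,  0.00044753, -0.00099643,
       -0.00029029, -0.00062734]), 'tau': array([ 1.62514434e-04, -5.83414257e+01,  1.04868371e+00, -2.59105057e+01,
        1.23974826e-02,  9.58055898e-03, -1.24066466e-05]), 'eef_pos': array([ 196.76520835, -618.85536098,  241.39142   ]), 'ee_rot': array([ 9.88168396e-01,  1.53370362e-01, -1.91582228e-04, -8.46576821e-04]), 'contact_force': array([-0.14565338,  0.43357948, -0.09681048]), 'torque': array([-0.01307474, -0.02873966,  0.02885566]), 'grip_force': 0.0, 'grip_width': 1.0000567266310862} 11.0
scene scoop 0.74 [173.6, 166.8] [ 357. -199.   32.] [ 166. -560.   -1.] [444. -89. 348.] [ 77.  63. 111.]
scene scoop 0.71 [188.3, 349.6] [ 581. -464.   29.] [ 498. -506.   -2.] [ 675. -370.   98.] [ 23.  59. 110.]
scene scoop 0.68 [232.8, 327.5] [ 467. -510.   38.] [ 421. -549.   -1.] [ 569. -428.   97.] [ 79.  83. 104.]
scene scoop 0.59 [187.0, 283.6] [ 501. -3
[... 230 characters left out ...]
438. -390.   -3.] [ 534. -311.   98.] [ 19.  58. 123.]
top scoop 0.79 [115.7, 298.2] [ 594. -456.   13.] [ 550. -502.   -3.] [ 658. -421.   98.] [ 25.  68. 130.]
top scoop 0.74 [189.8, 318.1] [ 458. -500.   15.] [ 410. -549.   -4.] [ 508. -468.   98.] [104. 106. 106.]
top scoop 0.61 [233.3, 164.4] [ 355. -203.   14.] [ 309. -243.   -4.] [ 405. -162.   97.] [ 80.  64. 121.]
top bead_1 0.39 [187.4, 317.7] [ 453. -494.   23.] [ 447. -501.   18.] [ 461. -488.   27.] [ 8.5 10.5 78. ]
top bead_1 0.38 [186.6, 323.8] [ 460. -517.   21.] [ 452. -525.    3.] [ 468. -511.   28.] [ 8.5 10.  71.5]
top funnel_jar 0.75 [254.1, 265.3] [ 321. -397.   90.] [ 278. -455.   -4.] [ 371. -350.  106.] [35. 45. 23.]
```

View pics/top.png

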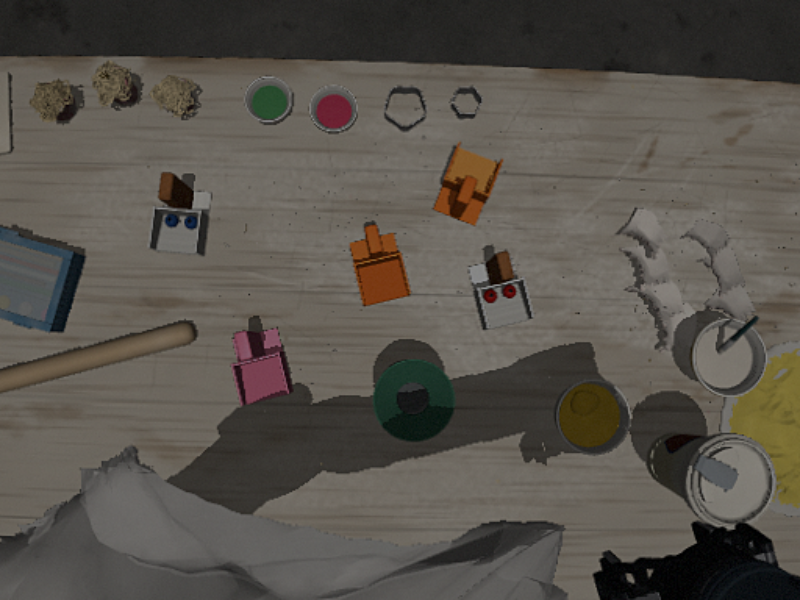

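View pics/a.png

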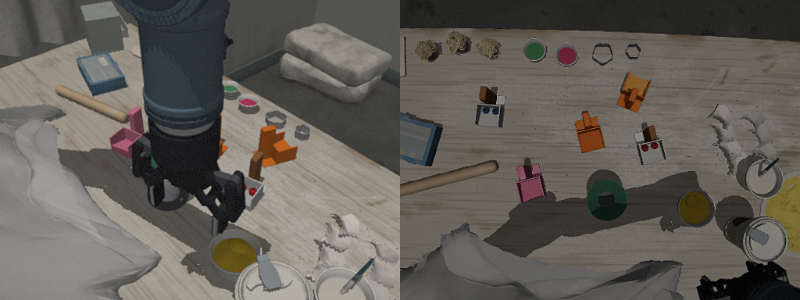

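The top view (800x600) shows the red-bead scoop at about (500,290), its grip to the upper end (+x). Orange scoops are at (380,265) and (470,185), the green funnel is at (413,400), and the blue-bead twin is at (180,225).

Run:
```python
from h import *
z=np.load("top.npz");im,d=z["im"],z["d"]
P,v,u=pts("top",d,np.ones(d.shape,bool))
b=(abs(P[:,0]-465)<70)&(abs(P[:,1]+505)<50)
t=P[b&(P[:,2]>88)];print("grip top",len(t),t.mean(0),cv2.minAreaRect(t[:,:2].astype(np.float32)))
t=P[b&(P[:,2]>35)&(P[:,2]<50)];print("walls",len(t),cv2.minAreaRect(t[:,:2].astype(np.float32)))
t=t[:,:2]; print(cv2.boxPoints(cv2.minAreaRect(t.astype(np.float32))))
f=(np.hypot(P[:,0]-321,P[:,1]+400)<75)&(P[:,2]>97)&(P[:,2]<112)
t=P[f];print("rim",len(t),cv2.minEnclosingCircle(t[:,:2].astype(np.float32)),t[:,2].mean())
for n,s in (("bowl",(355,-555)),):
  for x in range(200,450,25):
    m=(abs(P[:,0]-x)<12); q=P[m&(P[:,1]<-460)&(P[:,1]>-700)&(P[:,2]>25)]
    if len(q):print(x,q[:,1].min().round(),q[:,1].max().round(),q[:,2].max().round())
st=sensors.read_state();R=Ro.from_quat(st["ee_rot"]).as_matrix();print(R.round(3))
```

```text
grip top 143 [ 483.33737236 -498.59602836   93.91510461] ((483.64404296875, -498.8057556152344), (34.25803756713867, 14.687792778015137), 14.253375053405762)
walls 176 ((458.5368957519531, -505.7530517578125), (84.64990997314453, 60.813838958740234), 15.218361854553223)
[[ 409.7144  -487.52264]
 [ 425.67795 -546.2039 ]
 [ 507.3594  -523.98346]
 [ 491.39584 -465.3022 ]]
rim 645 ((323.5864562988281, -394.5533142089844), 47.68977737426758) 100.42997391517028
200 -687.0 -546.0 425.0
225 -700.0 -582.0 492.0
250 -700.0 -601.0 478.0
275 -700.0 -576.0 175.0
300 -666.0 -571.0 63.0
325 -663.0 -572.0 64.0
350 -647.0 -586.0 63.0
400 -490.0 -488.0 39.0
425 -545.0 -481.0 44.0
[[ 0.953  0.303 -0.   ]
 [ 0.303 -0.953  0.   ]
 [-0.    -0.    -1.   ]]
```

Call:
play_rows(series=[{"linear":[40,17,0],"delta_rot":[0,0,-1],"fingers":100},{"linear":[80,34,0],"delta_rot":[0,0,-2],"fingers":100},{"linear":[120,50,0],"delta_rot":[0,0,-3],"fingers":100},{"linear":[160,67,0],"delta_rot":[0,0,-3],"fingers":100},{"linear":[200,84,0],"delta_rot":[0,0,-3],"fingers":100},{"linear":[240,100,0],"delta_rot":[0,0,-3],"fingers":100},{"linear":[270,113,0],"delta_rot":[0,0,-3],"fingers":100},{"linear":[286,120,-20],"delta_rot":[0,0,-3],"fingers":100}])

```text
time_s: 1.07
eef_pos: [491.6, -496.3, 226.2]
ee_rot: [0.991, 0.131, 0.005, 0.002]
contact_force: [1.5, 0.6, 0.6]
grip_width: 0.997
grip_force: 0.0
```

Run:
```python
from h import *
st=sensors.read_state();print(st["eef_pos"],Ro.from_quat(st["ee_rot"]).as_matrix().round(3).tolist(),st["joint_positions"])
im,d=snapshot("wrist");P,v,u=pts("wrist",d,np.ones(d.shape,bool),st)
b=(abs(P[:,0]-465)<75)&(abs(P[:,1]+505)<55)
t=P[b&(P[:,2]>88)&(P[:,2]<105)];print("grip top",len(t),t.mean(0),cv2.minAreaRect(t[:,:2].astype(np.float32)))
t=P[b&(P[:,2]>35)&(P[:,2]<50)];print("walls",len(t),cv2.minAreaRect(t[:,:2].astype(np.float32)))
f=(np.hypot(P[:,0]-321,P[:,1]+400)<75)&(P[:,2]>97)&(P[:,2]<112)
print("rim",f.sum(), P[f].mean(0) if f.any() else 0)
cv2.imwrite("pics/w1.png",im)
```

```text
[ 491.64961518 -496.28964029  226.19508644] [[0.966, 0.259, 0.009], [0.259, -0.966, -0.002], [0.008, 0.005, -1.0]] [ 0.75550756  0.6330518  -0.0437216   1.41325633  0.02427337  1.0871384
 -0.59945319]
grip top 565 [ 485.03114195 -499.87082037   93.98169909] ((483.69378662109375, -500.3059387207031), (34.15456008911133, 15.98144817352295), 14.465719223022461)
walls 437 ((458.9134826660156, -506.88165283203125), (85.42738342285156, 62.07944107055664), 15.056767463684082)
rim 628 [ 334.8224613  -377.51225228  100.74369766]
```

View pics/w1.png

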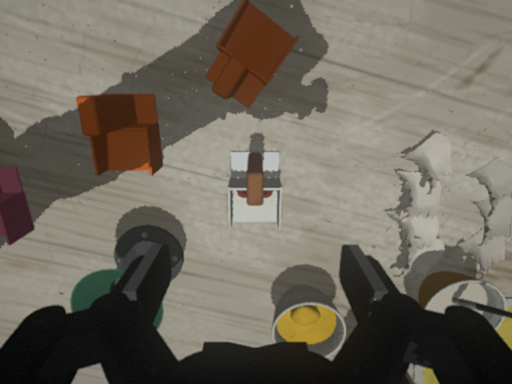

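The wrist view shows the scoop with the red beads centred at (255,190), its grip running up the image, and nothing near where the fingers will go. I'm descending onto it.

Call:
play_rows(series=[{"linear":[1,-1,0],"delta_rot":[0,0,0],"fingers":100},{"linear":[1,-1,-25],"delta_rot":[0,0,0],"fingers":100},{"linear":[1,-1,-50],"delta_rot":[0,0,0],"fingers":100},{"linear":[1,-1,-80],"delta_rot":[0,0,0],"fingers":100},{"linear":[1,-1,-110],"delta_rot":[0,0,0],"fingers":100},{"linear":[1,-1,-135],"delta_rot":[0,0,0],"fingers":100},{"linear":[1,-1,-150],"delta_rot":[0,0,0],"fingers":100},{"linear":[1,-1,-154],"delta_rot":[0,0,0],"fingers":100}])

```text
time_s: 1.78
eef_pos: [481.4, -500.3, 65.6]
ee_rot: [0.992, 0.127, -0.002, -0.001]
contact_force: [0.1, -0.3, 0.2]
grip_width: 0.999
grip_force: 0.0
```

Call:
play_rows(series=[{"linear":[0,0,0],"delta_rot":[0,0,0],"fingers":100},{"linear":[0,0,0],"delta_rot":[0,0,0],"fingers":60},{"linear":[0,0,0],"delta_rot":[0,0,0],"fingers":40},{"linear":[0,0,0],"delta_rot":[0,0,0],"fingers":20},{"linear":[0,0,0],"delta_rot":[0,0,0],"fingers":0},{"linear":[0,0,0],"delta_rot":[0,0,0],"fingers":0},{"linear":[0,0,0],"delta_rot":[0,0,0],"fingers":0},{"linear":[0,0,0],"delta_rot":[0,0,0],"fingers":0}])

```text
time_s: 2.45
eef_pos: [484.2, -500.6, 68.8]
ee_rot: [0.992, 0.127, 0.0, 0.0]
contact_force: [0.6, 1.2, 2.6]
grip_width: 0.178
grip_force: 59.9
```

Gripped at about 15 mm with 60 N. Now I'll lift.

Call:
play_rows(series=[{"linear":[0,0,5],"delta_rot":[0,0,0],"fingers":0},{"linear":[0,0,15],"delta_rot":[0,0,0],"fingers":0},{"linear":[0,0,35],"delta_rot":[0,0,0],"fingers":0},{"linear":[0,0,60],"delta_rot":[0,0,0],"fingers":0},{"linear":[0,0,85],"delta_rot":[0,0,0],"fingers":0},{"linear":[0,0,105],"delta_rot":[0,0,0],"fingers":0},{"linear":[0,0,120],"delta_rot":[0,0,0],"fingers":0},{"linear":[0,0,125],"delta_rot":[0,0,0],"fingers":0}])

```text
time_s: 3.12
eef_pos: [485.0, -501.6, 197.1]
ee_rot: [0.992, 0.127, 0.002, 0.002]
contact_force: [0.7, -0.4, -1.9]
grip_width: 0.174
grip_force: 59.5
```

Call:
play_rows(series=[{"linear":[-3,4,5],"delta_rot":[0,0,2],"fingers":0},{"linear":[-9,12,5],"delta_rot":[0,0,5],"fingers":0},{"linear":[-17,24,5],"delta_rot":[0,0,9],"fingers":0},{"linear":[-27,38,5],"delta_rot":[0,0,13],"fingers":0},{"linear":[-38,54,5],"delta_rot":[0,0,17],"fingers":0},{"linear":[-50,70,5],"delta_rot":[0,0,21],"fingers":0},{"linear":[-61,86,5],"delta_rot":[0,0,25],"fingers":0},{"linear":[-72,101,5],"delta_rot":[0,0,29],"fingers":0}])

```text
time_s: 3.78
eef_pos: [410.9, -398.2, 197.8]
ee_rot: [0.928, 0.373, -0.0, -0.001]
contact_force: [0.0, -0.3, -1.2]
grip_width: 0.177
grip_force: 59.4
```

Call:
play_rows(series=[{"linear":[-10,14,0],"delta_rot":[0,0,4],"fingers":0},{"linear":[-20,28,0],"delta_rot":[0,0,8],"fingers":0},{"linear":[-31,43,0],"delta_rot":[0,0,13],"fingers":0},{"linear":[-41,58,0],"delta_rot":[0,0,18],"fingers":0},{"linear":[-50,71,0],"delta_rot":[0,0,23],"fingers":0},{"linear":[-57,82,0],"delta_rot":[0,0,27],"fingers":0},{"linear":[-62,88,0],"delta_rot":[0,0,30],"fingers":0},{"linear":[-65,91,0],"delta_rot":[0,0,31],"fingers":0}])

```text
time_s: 4.45
eef_pos: [345.8, -307.3, 198.0]
ee_rot: [0.794, 0.607, -0.0, -0.001]
contact_force: [-0.5, -0.2, -2.9]
grip_width: 0.18
grip_force: 59.4
```

Call:
play_rows(series=[{"linear":[0,0,0],"delta_rot":[0,0,0],"fingers":0},{"linear":[0,0,0],"delta_rot":[0,0,0],"fingers":0}])

```text
time_s: 4.62
eef_pos: [347.0, -308.8, 198.3]
ee_rot: [0.796, 0.606, 0.0, 0.0]
contact_force: [0.2, 0.6, -2.7]
grip_width: 0.181
grip_force: 59.4
```

Run:
```python
from h import *
st=sensors.read_state();print(st["eef_pos"],Ro.from_quat(st["ee_rot"]).as_matrix().round(3).tolist(),st["joint_positions"].round(2),st["contact_force"])
im,d=snapshot("top");P,v,u=pts("top",d,np.ones(d.shape,bool))
f=(np.hypot(P[:,0]-323,P[:,1]+395)<60)
cv2.imwrite("pics/t2.png",cv2.resize(im[150:330,170:410],(800,600)))
w,d=snapshot("wrist");cv2.imwrite("pics/w2.png",w)
```

```text
[ 346.9828142  -308.82003663  198.32644989] [[0.267, 0.964, 0.0], [0.964, -0.267, -0.0], [-0.0, 0.0, -1.0]] [ 0.91  0.3  -0.33  2.04  0.13  0.82  0.24] [ 0.15978987  0.64644213 -2.68501244]
```

View pics/t2.png

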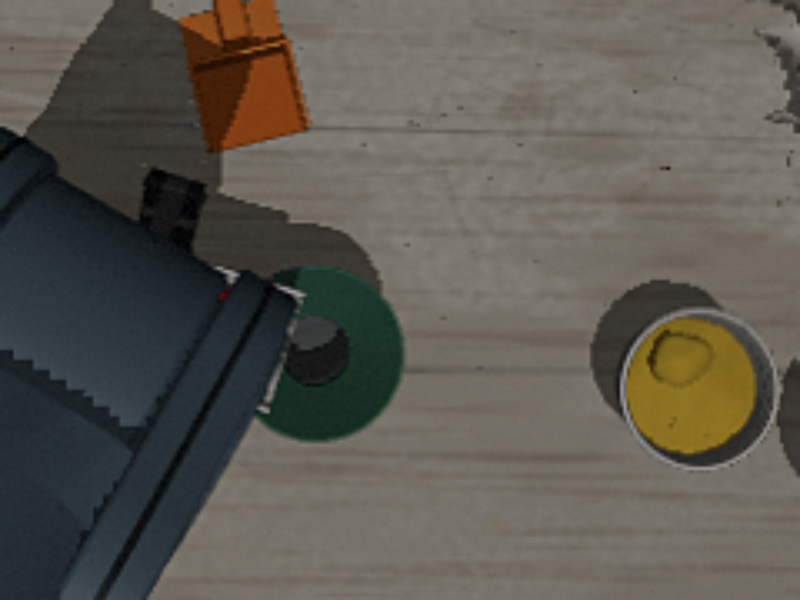

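View pics/w2.png

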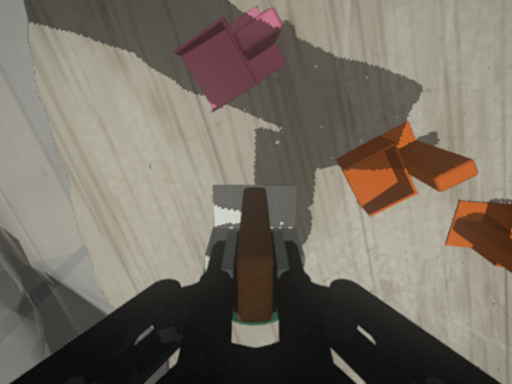

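The lip's edge is about 20 mm short of the funnel centre and laterally aligned (lip mid ≈(283,350), funnel centre ≈(320,353) in the crop). The bead is still in the tray. I'm starting the tilt, pivoting about the lip.

Call:
play_rows(series=[{"linear":[0,0,-3],"delta_rot":[0,0,0],"fingers":0},{"linear":[0,0,-8],"delta_rot":[0,0,0],"fingers":0},{"linear":[0,0,-12],"delta_rot":[0,0,0],"fingers":0},{"linear":[-0.5,-2,-10],"delta_rot":[1.9,-0.5,0],"fingers":0},{"linear":[-1,-4.5,-7.5],"delta_rot":[4.8,-1.3,0],"fingers":0},{"linear":[-2,-7.5,-3.5],"delta_rot":[7.7,-2.1,0],"fingers":0},{"linear":[-3.2,-11.5,1],"delta_rot":[11.6,-3.2,0],"fingers":0},{"linear":[-3.2,-11.5,1],"delta_rot":[11.6,-3.2,0],"fingers":0}])

```text
time_s: 5.38
eef_pos: [342.6, -323.4, 198.9]
ee_rot: [0.793, 0.601, 0.084, -0.063]
contact_force: [-0.6, -0.8, -1.8]
grip_width: 0.178
grip_force: 59.4
```

Call:
play_rows(series=[{"linear":[-1.2,-4.4,3.8],"delta_rot":[3.9,-1.1,0],"fingers":0},{"linear":[-2.5,-9.1,7.3],"delta_rot":[7.7,-2.1,0],"fingers":0},{"linear":[-2.5,-9.1,7.3],"delta_rot":[7.7,-2.1,0],"fingers":0},{"linear":[-2.5,-9.1,7.3],"delta_rot":[7.7,-2.1,0],"fingers":0},{"linear":[-2.5,-9.1,7.3],"delta_rot":[7.7,-2.1,0],"fingers":0},{"linear":[-2.5,-9.1,7.3],"delta_rot":[7.7,-2.1,0],"fingers":0},{"linear":[-2.5,-9.1,7.3],"delta_rot":[7.7,-2.1,0],"fingers":0},{"linear":[-2.5,-9.1,7.3],"delta_rot":[7.7,-2.1,0],"fingers":0}])

```text
time_s: 6.05
eef_pos: [341.6, -328.3, 206.7]
ee_rot: [0.783, 0.598, 0.138, -0.105]
contact_force: [-0.6, -0.1, -1.3]
grip_width: 0.177
grip_force: 59.5
```

Run:
```python
from h import *
im,d=snapshot("top");s,d=snapshot("scene")
for n,i in (("top",im),("scene",s)):
    for x in spotter.cut_out(n,"bead_1"): print(n,x["p"],x["at"])
a=cv2.resize(im[200:320,190:350],(400,300),interpolation=2);b=cv2.resize(s[100:280,100:340],(400,300))
cv2.imwrite("pics/t3.png",np.hstack([a,b]))
st=sensors.read_state();print(st["joint_positions"].round(2))
```

```text
[ 1.17  0.44 -0.39  1.87 -0.16  1.04  0.63]
```

View pics/t3.png

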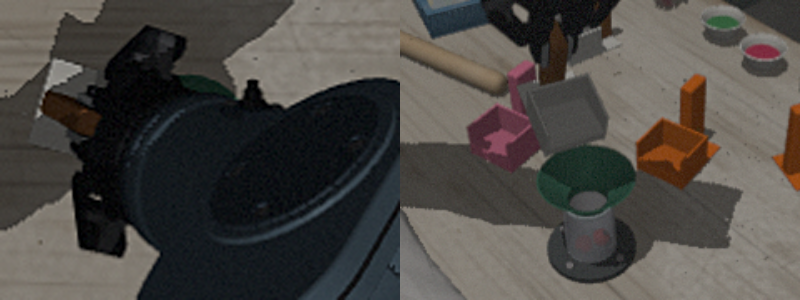

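The scoop's tray is empty and red shows inside the jar at (593,240) in the right panel. I'll level the scoop and carry it back.

Call:
play_rows(series=[{"linear":[1,4,5],"delta_rot":[-3,0.8,0],"fingers":0},{"linear":[2.5,9,8],"delta_rot":[-7.7,2.1,0],"fingers":0},{"linear":[4,15,6],"delta_rot":[-13,3.6,0],"fingers":0},{"linear":[5,18,4],"delta_rot":[-17,4.7,0],"fingers":0},{"linear":[5.7,20.6,0],"delta_rot":[-19.3,5.3,0],"fingers":0},{"linear":[5.7,20.6,0],"delta_rot":[-19.3,5.3,0],"fingers":0}])

```text
time_s: 6.75
eef_pos: [347.7, -305.6, 206.5]
ee_rot: [0.794, 0.608, -0.0, -0.0]
contact_force: [-0.0, 1.0, -1.3]
grip_width: 0.182
grip_force: 59.4
```

Run:
```python
from h import *
s,d=snapshot("scene");c=s[180:280,170:300];cv2.imwrite("pics/s4.png",cv2.resize(c,(780,600),interpolation=cv2.INTER_CUBIC))
st=sensors.read_state();print(st["eef_pos"],Ro.from_quat(st["ee_rot"]).as_matrix().round(3).tolist())
```

```text
[ 347.23932177 -306.92170928  206.62594781] [[0.262, 0.965, -0.0], [0.965, -0.262, 0.001], [0.001, -0.001, -1.0]]
```

View pics/s4.png

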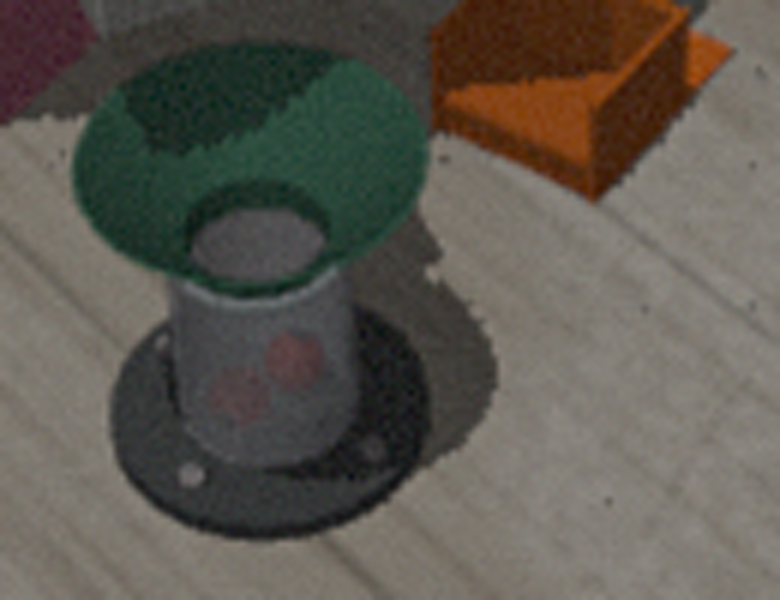

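Both red beads are in the jar, at (240,392) and (293,360). I'm carrying the scoop back to its old spot.

Call:
play_rows(series=[{"linear":[5,-7,0],"delta_rot":[0,0,-2],"fingers":0},{"linear":[15,-21,0],"delta_rot":[0,0,-6],"fingers":0},{"linear":[27,-38,0],"delta_rot":[0,0,-11],"fingers":0},{"linear":[40,-56,0],"delta_rot":[0,0,-17],"fingers":0},{"linear":[54,-76,0],"delta_rot":[0,0,-23],"fingers":0},{"linear":[68,-95,0],"delta_rot":[0,0,-29],"fingers":0},{"linear":[82,-115,0],"delta_rot":[0,0,-35],"fingers":0},{"linear":[96,-135,0],"delta_rot":[0,0,-41],"fingers":0}])

```text
time_s: 7.47
eef_pos: [442.5, -445.8, 206.3]
ee_rot: [0.958, 0.286, 0.0, -0.001]
contact_force: [1.2, 0.1, -1.9]
grip_width: 0.178
grip_force: 59.4
```

Call:
play_rows(series=[{"linear":[12,-17,0],"delta_rot":[0,0,-6],"fingers":0},{"linear":[24,-34,0],"delta_rot":[0,0,-11],"fingers":0},{"linear":[34,-48,0],"delta_rot":[0,0,-16],"fingers":0},{"linear":[39,-55,0],"delta_rot":[0,0,-18],"fingers":0},{"linear":[41,-57,0],"delta_rot":[0,0,-19],"fingers":0},{"linear":[41,-57,-15],"delta_rot":[0,0,-19],"fingers":0},{"linear":[41,-57,-35],"delta_rot":[0,0,-19],"fingers":0},{"linear":[41,-57,-60],"delta_rot":[0,0,-19],"fingers":0}])

```text
time_s: 8.13
eef_pos: [483.8, -501.8, 147.2]
ee_rot: [0.992, 0.127, 0.001, 0.001]
contact_force: [0.1, -0.5, -1.6]
grip_width: 0.182
grip_force: 59.6
```

Call:
play_rows(series=[{"linear":[0,0,-20],"delta_rot":[0,0,0],"fingers":0},{"linear":[0,0,-35],"delta_rot":[0,0,0],"fingers":0},{"linear":[0,0,-48],"delta_rot":[0,0,0],"fingers":0},{"linear":[0,0,-58],"delta_rot":[0,0,0],"fingers":0},{"linear":[0,0,-65],"delta_rot":[0,0,0],"fingers":0},{"linear":[0,0,-69],"delta_rot":[0,0,0],"fingers":0},{"linear":[0,0,-70],"delta_rot":[0,0,0],"fingers":0},{"linear":[0,0,-70],"delta_rot":[0,0,0],"fingers":0}])

```text
time_s: 8.8
eef_pos: [484.2, -500.7, 77.0]
ee_rot: [0.992, 0.127, 0.0, 0.0]
contact_force: [-0.5, 0.9, -1.1]
grip_width: 0.176
grip_force: 59.5
```

Call:
play_rows(series=[{"linear":[0,0,-3],"delta_rot":[0,0,0],"fingers":0},{"linear":[0,0,-5],"delta_rot":[0,0,0],"fingers":0},{"linear":[0,0,-7],"delta_rot":[0,0,0],"fingers":0},{"linear":[0,0,-8],"delta_rot":[0,0,0],"fingers":0},{"linear":[0,0,-8],"delta_rot":[0,0,0],"fingers":0},{"linear":[0,0,-8],"delta_rot":[0,0,0],"fingers":0}])

```text
time_s: 9.3
eef_pos: [484.1, -500.4, 68.9]
ee_rot: [0.992, 0.127, 0.0, 0.0]
contact_force: [-0.7, 0.0, 0.0]
grip_width: 0.183
grip_force: 59.7
```

Contact is just starting, so I'll go 1 mm lower and release.

Call:
play_rows(series=[{"linear":[0,0,-0.5],"delta_rot":[0,0,0],"fingers":0},{"linear":[0,0,-1],"delta_rot":[0,0,0],"fingers":0},{"linear":[0,0,-1],"delta_rot":[0,0,0],"fingers":0},{"linear":[0,0,-1],"delta_rot":[0,0,0],"fingers":25},{"linear":[0,0,-1],"delta_rot":[0,0,0],"fingers":50},{"linear":[0,0,-1],"delta_rot":[0,0,0],"fingers":100},{"linear":[0,0,-1],"delta_rot":[0,0,0],"fingers":100},{"linear":[0,0,-1],"delta_rot":[0,0,0],"fingers":100}])

```text
time_s: 9.97
eef_pos: [483.9, -500.5, 67.4]
ee_rot: [0.992, 0.127, -0.0, -0.0]
contact_force: [-1.1, -0.7, 0.3]
grip_width: 0.807
grip_force: 0.0
```

Call:
play_rows(series=[{"linear":[0,0,0],"delta_rot":[0,0,0],"fingers":100},{"linear":[0,0,5],"delta_rot":[0,0,0],"fingers":100},{"linear":[0,0,20],"delta_rot":[0,0,0],"fingers":100},{"linear":[0,0,50],"delta_rot":[0,0,0],"fingers":100},{"linear":[0,0,85],"delta_rot":[0,0,0],"fingers":100},{"linear":[0,0,120],"delta_rot":[0,0,0],"fingers":100},{"linear":[0,0,145],"delta_rot":[0,0,0],"fingers":100},{"linear":[0,0,150],"delta_rot":[0,0,0],"fingers":100}])

```text
time_s: 10.63
eef_pos: [486.2, -502.8, 225.4]
ee_rot: [0.992, 0.127, 0.003, 0.004]
contact_force: [0.8, -0.1, 0.2]
grip_width: 0.997
grip_force: 0.0
```

Call:
play_rows(series=[{"linear":[0,0,0],"delta_rot":[0,0,0],"fingers":100},{"linear":[0,0,0],"delta_rot":[0,0,0],"fingers":100},{"linear":[0,0,0],"delta_rot":[0,0,0],"fingers":100}])

```text
time_s: 10.88
eef_pos: [483.2, -499.7, 216.3]
ee_rot: [0.992, 0.127, -0.001, -0.001]
contact_force: [-0.9, 0.3, 0.9]
grip_width: 1.004
grip_force: 0.0
```

Run:
```python
from h import *
st=sensors.read_state();w,d=snapshot("wrist");s,_=snapshot("scene")
P,v,u=pts("wrist",d,np.ones(d.shape,bool),st)
b=(abs(P[:,0]-465)<75)&(abs(P[:,1]+505)<55)
t=P[b&(P[:,2]>88)&(P[:,2]<105)];print(t.mean(0),cv2.minAreaRect(t[:,:2].astype(np.float32)))
cv2.imwrite("pics/e.png",np.hstack([cv2.resize(w,(400,300)),cv2.resize(s,(400,300))]))
```

```text
[ 485.5527923  -501.10968308   93.86007189] ((484.58941650390625, -501.432861328125), (33.39920425415039, 15.644651412963867), 14.293537139892578)
```

View pics/e.png

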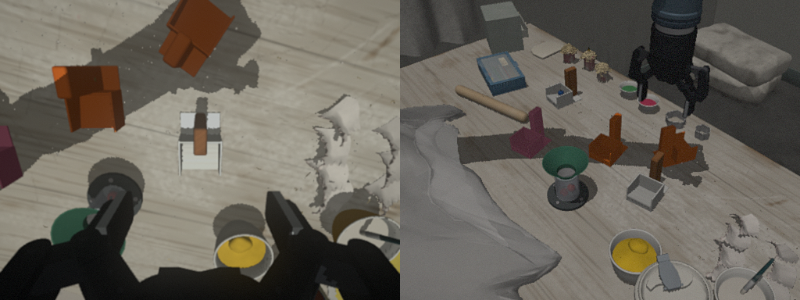

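The empty scoop stands upright at (200,145) on the left and (648,185) on the right. The beads are in the jar, and the gripper is clear.

```bash
python3 -c "
from station import hand_in
print(hand_in())"
```

```text
the job is handed in; nothing more can be done
None
```

I poured both red beads through the green funnel into the jar, stood the scoop upright back at its starting spot, released it, and handed the job in about 11 s into the 58 s limit.

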